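# Stow a jar behind the top half of a split cabinet door

## Robot

A 7-joint arm with a two-finger parallel gripper is mounted at the origin on the work surface. World frame = base frame: x ahead of the robot, y to its left, z up, the work surface at z = 0. Lengths are in m, angles in rad, forces in N, time in s.
With the tool pointing down it reaches from about 0.425 to 1.025 m from the base axis. Payload 9.4 kg.
Tool frame: the origin (TCP) lies midway between the tips of the shut fingers; the grasp point (between the pads) lies 19 mm behind it; z points along the fingers, y is the direction in which the jaws open and shut (so a half turn about z gives the same grasp; the last joint's range is limited). The gripper opens to 85 mm and grips with 20 to 120 N. Pads are 22 mm wide; open, the fingers measure 114 mm over their backs; the gripper's body (76 mm by 85 mm) begins 54 mm behind the grasp point. The pads swing forward as they close: fully open they stand 13 mm farther back than shut.
Start: joints at [1.163, 0.599, -0.003, 1.599, 0.002, 0.943, -0.08], TCP at [0.235, -0.686, 0.231] pointing down, gripper open.
Joint ranges: [-2.57, 2.57], [-0.35, 1.97], [-1.29, 1.29], [0.11, 2.56], [-1.05, 4.19], [0.11, 1.86], [-2.63, 2.63]. Speed limits (rad/s): [2.22, 2.22, 3.01, 3.01, 3.14, 3.14, 3.14].

## Interface

Orientations are given as a rotation vector (axis times angle).
In Python, from rig import goto, servo_line, set_joints, let_go, grab, hold, ik, get_image, IKError, job_done, spot_in, get_clock, get_joint_pos, get_joint_velocities, get_effort, get_position, get_orientation, get_ft_force, get_torque, get_finger_gap gives the robot as it stands. Calls block until the motion is done:
- goto(position, orientation): joint-space move of the TCP to a pose.
- servo_line(position, orientation=None, v=0.15, stop_force=None): straight line of the TCP; orientation=None keeps the orientation; v is the mean speed in m/s. With stop_force (N) it stops when the force on the tool has changed by that much, and returns True; else False.
- set_joints(angles): joint-space move.
- let_go() and grab(grip_force=None): open the fingers fully, or close them until they stop; grip_force is the grip in N (None keeps the last).
- hold(seconds).
- ik(position, orientation): joint angles nearest the present ones, or None.
- get_image(name): name is "scene" or "top"; returns a dict with "img" (384x512x3 uint8, red, green, blue), "z_map" (384x512 float32, m along the optical axis (not along the pixel's ray), 0 where there is no reading), "fovy" (degrees; the focal length in pixels is half the picture's height over the tangent of half this angle, whatever the lens; pixels are square), "cx", "cy" (the principal point, pixels), "camera_from_world" (4x4, takes a point from world to camera coordinates). Camera axes: x right, y down, z forward; pixel columns grow to the right and rows downward; lengths in m; the calibration is good to about 2 mm. A picture is of the moment at which its call begins.
A pose or a line that the arm cannot do raises IKError and nothing moves.
- job_done(): hands the job in, once; it reports no verdict.
Trained networks look in a picture, given as the dict that the camera call returned (one of the last four; its "shot" number tells which), for a name from the list of things; names that differ only in an ending like _2 or _b are one class to them, and where a whole thing is asked for, a point or a joint stands for the part that bears it (a point fixed in the world has none). Each returns a list of dicts, best first, with "p" (0 to 1); they miss things now and then, are a little off and sometimes report something else, mostly with a low value. They report only what shows in the picture. A call takes as long as a camera call. They do not tell look-alikes from the thing itself.
- spot_in(picture, thing): "pixel" ([column, row] in pixels, amid what is visible of it).
Readings, each from a call of its own:
- get_clock(): time.
- get_joint_pos(): joint angles.
- get_joint_velocities(): joint speeds.
- get_effort(): joint torques, N m.
- get_position(): TCP position.
- get_orientation(): TCP orientation.
- get_ft_force(): force on the tool from outside, world axes, zero at the start.
- get_torque(): the same for the moment, N m.
- get_finger_gap(): opening from 0.0 (shut) to 1.0 (fully open).
Only numpy, scipy, OpenCV 4.12 (cv2) and the standard library are available. Lean on these libraries where they do the work, as an engineer would, in place of code of your own. Each camera call takes 0.05 s, during which the arm holds its last target. There are 200 camera calls.

## Task

Put the squat screw-cap jar away in the upper compartment of the small split-door cabinet: draw the top bolt, swing the top half of the door wide open (to about a right angle), stand the jar upright on the shelf inside and let go of it, then shut the top half fully and slide its bolt home again. The bottom half must stay shut and bolted throughout, the jar must not be tipped over, and the other things on the bench are to be left where they are.

Things in the scene. Friction and masses are not known exactly. Their poses are not given: they have to be found in the camera images.
- cabinet: White cabinet fixed to the bench, 200 deep (x) x 270 wide (y) x 340 mm high, glass roof and upper back; origin: centre of its underside. Its -x side is the front, 100 mm from the origin, facing the robot. Flush in it is a split door: bottom half 20 to 134 mm up, glazed top half 138 to 325 mm up, each 224 wide, 15 mm thick, hinged on the +y side; on the -y side a fixed stile 30 mm wide.
- shelf_front (a point): Point on top of the shelf (140 mm up), middle of the doorway's width, in the plane of the shut door's back face (15 mm behind the front). Axes as the cabinet's: x inwards. Doorway 228 mm wide, inside 246; roof underside 328 mm above the bench, reaching forward to the front. Fixed cardboard boxes, 22 mm high, fill the back of the shelf from 127 mm behind this plane.
- top_leaf (a joint): Angle of the top half of the door (rad): 0 shut, grows as its free (-y) edge swings out towards the robot, stop at 1.9. It stays where it is left. It cannot open until its bolt is drawn by about 14 mm.
- top_leaf_hinge (a point): Point on the vertical hinge axis of the top half, in the plane of the door's front face, at the height of the top bolt; its axes turn with the top half: -x out of the door's front face, -y from the hinge to the free edge, 225 mm away.
- top_bolt (a joint): Travel of the top bolt (m): 0 home, 0.032 fully drawn, sliding towards the hinge (door's own +y). Takes about 1.5 N, stays where left. At home its 10 mm rod (13 mm proud of the door) runs 13 mm behind a steel keeper on the stile (20 mm wide, 23 mm proud of the front); it enters the keeper only when the door is within about 3 mm of shut at the free edge.
- top_bolt_knob (a point): Grip centre of the top bolt's steel knob (also the door pull): round head 18 mm across, 14 long, on a 10 mm stem, straight out of the door's front face. This point is 38 mm in front of that face, 288 mm above the bench, 160 mm from the hinge axis when home, 128 when drawn. Steel guides 14 mm proud of the face stand 56 mm (free-edge side) and 75 mm (hinge side) from home. Axes turn with the door.
- bottom_leaf (a joint): Angle of the bottom half of the door (rad): 0 shut. It must stay shut.
- bottom_bolt (a joint): Travel of the bottom bolt (m): 0 home, 0.032 drawn. Same make as the top bolt, its knob 95 mm above the bench. It must stay home.
- jar_center (a point): Centre (half-way up) of the jar to put away: squat white jar with aluminium screw cap, 48 mm across, 75 mm high, about 0.16 kg, standing on the bench; z axis up through the cap.
- bottle: Bystander: narrower, taller white bottle with aluminium cap, 42 mm across, 115 mm high; origin at the centre of its underside.
- cup: Bystander: open white ceramic cup, 60 mm across the rim, 60 mm high; origin at the centre of its underside.
- block: Bystander: flat steel bench block 70 x 70 x 22 mm; origin at the centre of its underside.
- hammer: Bystander: hammer lying flat on the bench.
- mandrel: Bystander: upright tapered steel ring mandrel, base 52 mm across, 130 mm high; origin at the centre of its underside.
- dish: Bystander: white bowl 90 mm across, 30 mm high; origin at the centre of its underside.
- jar: The same jar as a body; origin at the centre of its underside.
Not all that is in view belongs to the job. Leave any green or yellow look-alike of the jar alone.

How it is judged:
By the outcome, as a careful person would: the job done as asked, in the order asked, and still so for the second after the job is handed in, with the robot touching nothing.
It also fails if it takes over 72 s, if anything falls off the work surface, if the arm or the gripper's body presses on something with over 40 N, if the wrist force passes 120 N, or if a joint passes its speed limit or range.

## Working session

There is one attempt and no reset: what is moved stays moved. The work goes in short steps, each a Python script; the robot and the scene stay as the last script left them, time stands still between calls to the robot, and variables do not carry over. Pictures are saved under pics/ and viewed, about 8 in all and at most 12, crops included, and the job is handed in when it is done.

```bash
mkdir -p pics; ls; cat > h.py <<'E'
import numpy as np, cv2
from rig import *
from scipy.spatial.transform import Rotation as R
def K(p):
    f=192/np.tan(np.radians(p["fovy"])/2); return f
def world(p,u,v,r=2):
    u=int(round(u));v=int(round(v))
    z=p["z_map"][max(v-r,0):v+r+1,max(u-r,0):u+r+1]; z=z[z>0]; z=np.median(z) if len(z) else np.nan
    f=K(p); c=np.array([(u-p["cx"])*z/f,(v-p["cy"])*z/f,z,1]); return (np.linalg.inv(p["camera_from_world"])@c)[:3]
def cloud(p):
    f=K(p); v,u=np.mgrid[0:384,0:512]; z=p["z_map"]
    c=np.stack([(u-p["cx"])*z/f,(v-p["cy"])*z/f,z,np.ones_like(z)],-1)
    w=(c@np.linalg.inv(p["camera_from_world"]).T)[...,:3]; w[z<=0]=np.nan; return w
def pix(p,w):
    c=p["camera_from_world"]@np.r_[w,1]; f=K(p); return f*c[0]/c[2]+p["cx"],f*c[1]/c[2]+p["cy"]
def save(p,n,box=None,s=1):
    im=p["img"][...,::-1]
    if box: im=im[box[1]:box[3],box[0]:box[2]]
    cv2.imwrite("pics/"+n+".png",cv2.resize(im,None,fx=s,fy=s,interpolation=cv2.INTER_CUBIC))
E
cat > a.py <<'E'
from h import *
np.set_printoptions(precision=3,suppress=True)
P={n:get_image(n) for n in("scene","top")}
im=np.vstack([P["scene"]["img"],P["top"]["img"]]); 
for n in P: save(P[n],n+"0",None,1.5)
for n,p in P.items():
    print(n,p["fovy"],p["cx"],p["cy"],np.linalg.inv(p["camera_from_world"])[:3,3])
    for t in ["jar","cabinet","top_bolt_knob","bottom_bolt","bottle","cup","block","hammer","mandrel","dish"]:
        for d in spot_in(p,t)[:4]:
            print(t,np.round(d["pixel"]),round(d["p"],2),world(p,*d["pixel"]))
print(get_clock(),get_orientation())
E
python3 a.py
```

```text
pics
scene 53.96013790084654 248.45255981471348 193.55035961416345 [0.101 0.846 0.958]
jar [270. 202.] 0.61 [ 0.52  -0.162  0.044]
jar [282. 179.] 0.6 [ 0.532 -0.309  0.05 ]
jar [259. 218.] 0.59 [ 0.516 -0.055  0.053]
jar [255. 192.] 0.46 [ 0.593 -0.185  0.052]
cabinet [182. 206.] 0.88 [0.607 0.241 0.305]
top_bolt_knob [219. 176.] 0.48 [0.596 0.062 0.29 ]
bottom_bolt [223. 224.] 0.45 [0.592 0.066 0.096]
cup [281. 180.] 0.62 [ 0.534 -0.305  0.047]
block [208. 336.] 0.97 [0.457 0.401 0.021]
block [310. 188.] 0.65 [ 0.406 -0.287  0.061]
hammer [328. 177.] 0.7 [ 0.376 -0.438  0.022]
mandrel [154. 308.] 0.88 [0.639 0.397 0.03 ]
mandrel [183. 202.] 0.68 [0.602 0.24  0.321]
dish [251. 304.] 0.84 [0.401 0.25  0.005]
top 45.80572632917989 255.17021675342735 196.19882205724446 [0.325 0.004 1.682]
jar [310. 192.] 0.69 [ 0.605 -0.201  0.074]
jar [306. 215.] 0.66 [ 0.522 -0.183  0.073]
jar [274. 218.] 0.51 [ 0.515 -0.069  0.073]
cabinet [216. 158.] 0.63 [0.673 0.113 0.336]
top_bolt_knob [148. 186.] 0.67 [0.649 0.386 0.05 ]
top_bolt_knob [234. 185.] 0.54 [0.597 0.062 0.29 ]
top_bolt_knob [219. 158.] 0.3 [0.673 0.104 0.337]
bottom_bolt [380. 250.] 0.5 [ 0.393 -0.452  0.021]
bottom_bolt [242. 197.] 0.4 [0.604 0.045 0.013]
bottle [339. 246.] 0.61 [ 0.409 -0.293  0.078]
cup [345. 210.] 0.8 [ 0.546 -0.338  0.003]
block [148. 239.] 0.61 [0.458 0.391 0.022]
hammer [380. 250.] 0.73 [ 0.393 -0.452  0.021]
hammer [218. 190.] 0.36 [0.604 0.121 0.174]
hammer [218. 156.] 0.34 [0.679 0.107 0.336]
mandrel [148. 188.] 0.53 [0.643 0.388 0.043]
dish [182. 256.] 0.98 [0.393 0.27  0.004]
dish [381. 252.] 0.6 [ 0.386 -0.456  0.018]
1.1 [ 3.099  0.517 -0.   ]
```

View pics/scene0.png

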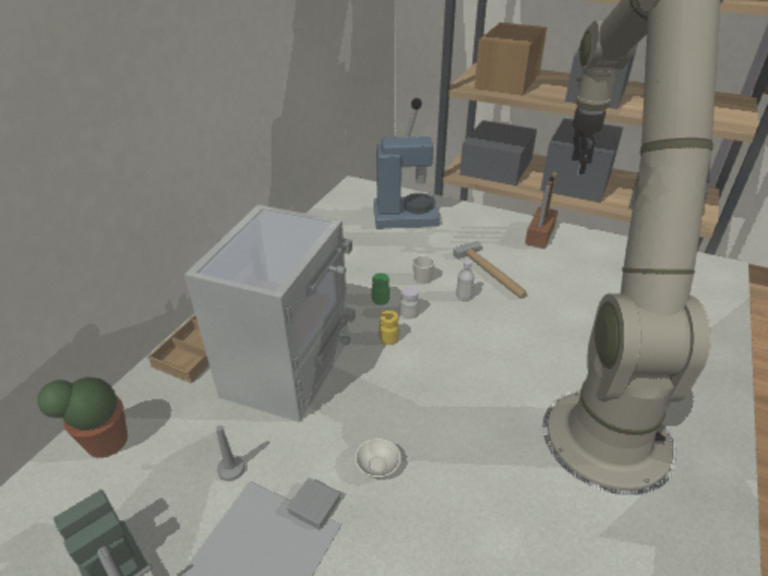

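View pics/top0.png

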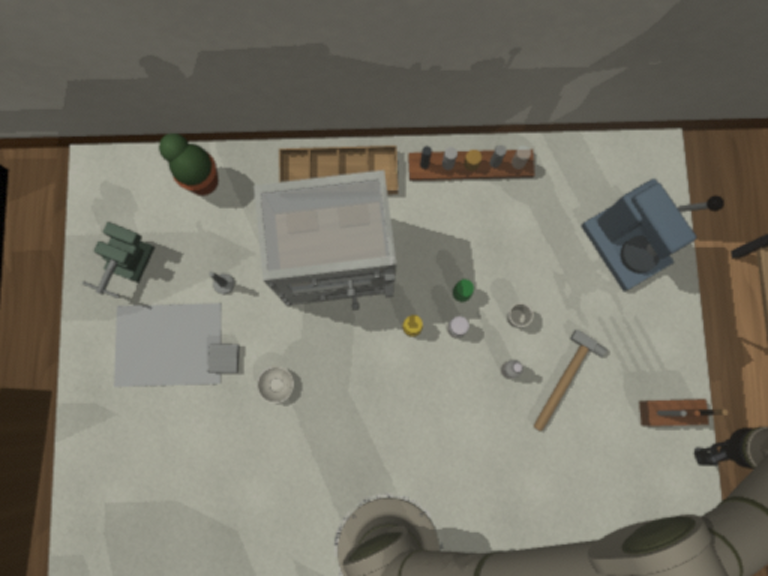

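Candidates for the jar: the green one (top 309,193), the yellow one (275,216) and the white one with a cap (306,216; scene 272,201). The taller white one at scene (310,188) is the bottle. White and squat fits the one at top (306,216). Next I confirm it in a crop and fit the cabinet.

```bash
cat > b.py <<'E'
from h import *
np.set_printoptions(precision=4,suppress=True)
P={n:get_image(n) for n in("scene","top")}
a=cv2.resize(P["scene"]["img"][150:245,190:330],(700,475),interpolation=cv2.INTER_CUBIC)
cv2.imwrite("pics/crop1.png",a[...,::-1])
for n,p in P.items():
    w=cloud(p); z=w[...,2]
    m=(abs(z-.338)<.006)&(w[...,0]>.5)&(w[...,0]<.95)&(abs(w[...,1]-.1)<.25)
    q=w[m]; r=cv2.minAreaRect((q[:,:2]*1000).astype(np.float32)); print(n,m.sum(),np.median(q[:,2]),r); print(cv2.boxPoints(r))
    # front face points: 
    m=(abs(z-.2375)<.095)&(w[...,0]>.5)&(w[...,0]<.66)&(abs(w[...,1]-.1)<.2)
    q=w[m]; print('front',len(q)); 
    for zl,zh in((.02,.13),(.15,.32)):
        s=w[(z>zl)&(z<zh)&(w[...,0]>.5)&(w[...,0]<.70)&(abs(w[...,1]-.1)<.14)]
        A=s[:,:2]
        if len(A)>50:
            l=cv2.fitLine((A*1000).astype(np.float32),cv2.DIST_HUBER,0,.1,.01).ravel(); print(zl,len(A),l)
    # knob-like points (most proud)
    m=(z>.26)&(z<.31)&(w[...,0]>.52)&(w[...,0]<.615)&(w[...,1]>-.05)&(w[...,1]<.25)
    q=w[m]; q=q[np.argsort(q[:,0])][:14]; print(q)
    # jar
    m=(np.hypot(w[...,0]-.52,w[...,1]+.178)<.04)&(z>.02)&(z<.09); q=w[m]
    print('jar',len(q),q.min(0),q.max(0)); t=q[q[:,2]>.068]; print(len(t),t.mean(0) if len(t) else 0, cv2.minEnclosingCircle((t[:,:2]*1000).astype(np.float32)) if len(t)>3 else 0)
    print('bottle', world(p,*({'scene':(310,185),'top':(341,246)}[n])))
E
python3 b.py
```

```text
scene 3686 0.33532494292918813 ((700.7401733398438, 113.87812805175781), (204.0636444091797, 274.68621826171875), 5.117692947387695)
[[586.8638 241.5723]
 [611.3664 -32.0189]
 [814.6165 -13.8161]
 [790.114  259.7752]]
front 3289
0.02 1107 [  0.0823  -0.9966 597.8423 130.9203]
0.15 2151 [  0.0863  -0.9963 600.2407 122.286 ]
[[0.5586 0.0677 0.2867]
 [0.5587 0.0606 0.293 ]
 [0.5591 0.0723 0.2933]
 [0.5595 0.0658 0.2889]
 [0.5595 0.0601 0.2813]
 [0.5599 0.0658 0.2812]
 [0.56   0.0715 0.2851]
 [0.5603 0.0705 0.2881]
 [0.5603 0.0581 0.2871]
 [0.561  0.0687 0.294 ]
 [0.5612 0.0569 0.2823]
 [0.5613 0.0621 0.2932]
 [0.5613 0.0747 0.2906]
 [0.5615 0.062  0.2893]]
jar 195 [ 0.4928 -0.2041  0.0212] [ 0.5415 -0.1541  0.077 ]
74 [ 0.5168 -0.18    0.0723] ((516.5919799804688, -181.6907958984375), 23.370460510253906)
bottle [ 0.4086 -0.2898  0.0724]
top 5099 0.33627365368480944 ((698.8797607421875, 112.52178192138672), (202.15322875976562, 270.47589111328125), 5.28651237487793)
[[585.7728 237.8717]
 [610.6934 -31.4537]
 [811.9868 -12.8281]
 [787.0661 256.4973]]
front 1177
0.02 442 [  0.0597  -0.9982 595.1579 123.305 ]
0.15 884 [  0.079   -0.9969 597.2606 122.0233]
[[0.5581 0.0658 0.2942]
 [0.5582 0.0566 0.2915]
 [0.5585 0.069  0.2919]
 [0.5586 0.0629 0.2901]
 [0.5591 0.0599 0.2871]
 [0.5602 0.0624 0.2996]
 [0.5604 0.0655 0.2987]
 [0.5606 0.0594 0.2965]
 [0.5612 0.0565 0.2924]
 [0.5622 0.0536 0.2864]
 [0.5632 0.0694 0.2827]
 [0.5638 0.0594 0.2961]
 [0.5641 0.0656 0.2958]
 [0.5641 0.0625 0.2953]]
jar 159 [ 0.4917 -0.2047  0.0201] [ 0.5375 -0.1608  0.0848]
105 [ 0.5159 -0.1851  0.0739] ((515.6500244140625, -185.03970336914062), 22.066577911376953)
bottle [ 0.4082 -0.2987  0.0872]
```

View pics/crop1.png

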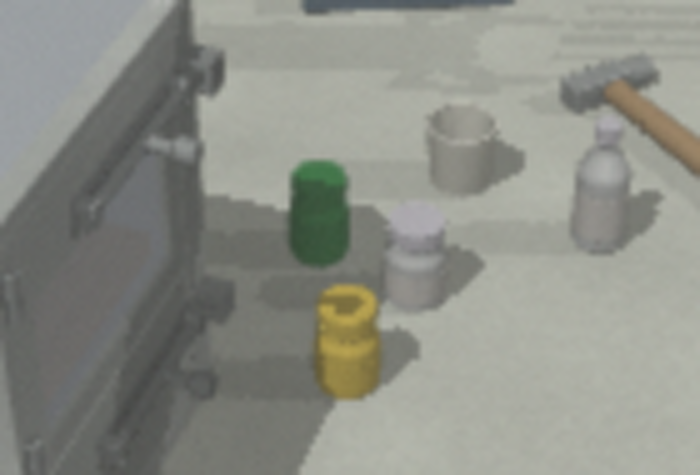

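The white squat jar with the silver cap is at crop (415,255), which is world (0.516,-0.182). The cabinet is centred at (0.700,0.113) with a yaw of about 5.2°. The predicted home knob position (0.566,0.061) matches the depth cloud. Next I check reachability.

```bash
cat >> h.py <<'E'
YAW=0.0908; X=np.array([np.cos(YAW),np.sin(YAW),0]); Y=np.array([-X[1],X[0],0]); C=np.array([.6995,.113,0])
HINGE=C-.1*X+.121*Y
def cab(x,y,z): return C+x*X+y*Y+np.array([0,0,z])
def ori(head,pitch,jaw='h',flip=1):
    d=np.array([np.cos(head)*np.cos(pitch),np.sin(head)*np.cos(pitch),-np.sin(pitch)])
    h=np.array([-np.sin(head),np.cos(head),0])*flip
    y=h if jaw=='h' else np.cross(d,h)
    return R.from_matrix(np.stack([np.cross(y,d),y,d],1)).as_rotvec()
def tcp(grasp,o,ahead=.019): return np.array(grasp)+ahead*R.from_rotvec(o).as_matrix()[:,2]
def knob(phi,r,out=.038,z=.288):
    """knob grip centre at door angle phi, distance r from hinge"""
    a=YAW-phi; u=np.array([np.cos(a),np.sin(a),0]); v=np.array([-u[1],u[0],0])
    return HINGE-out*u-r*v+np.array([0,0,z])
E
cat > c.py <<'E'
from h import *
np.set_printoptions(precision=2,suppress=True)
for jaw in 'hv':
  for fl in(1,-1):
    for hd in(-60,-30,0,30):
      for pt in (0,20):
        o=ori(YAW+np.radians(hd),np.radians(pt),jaw,fl); a=ik(tcp(knob(0,.16),o),o); b=ik(tcp(knob(0,.16),o,-.08),o)
        print('knob',jaw,fl,hd,pt,a,b is not None)
for fl in(1,-1):
  for hd in(-30,-10,10):
    for pt in(20,35,50):
        o=ori(np.radians(hd),np.radians(pt),'h',fl)
        print('jar',fl,hd,pt,ik(tcp([.5165,-.182,.045],o),o),ik(tcp([.5165,-.182,.16],o),o) is not None)
        o=ori(YAW+np.radians(hd),np.radians(pt),'h',fl)
        print('   shelf',ik(tcp(cab(-.04,-.01,.187),o),o))
E
python3 c.py
```

```text
knob h 1 -60 0 [-1.45  1.35  1.26  2.31  1.2   0.39 -1.26] True
knob h 1 -60 20 [-1.31  0.82  0.9   2.28  1.22  0.66 -1.12] True
knob h 1 -30 0 None False
knob h 1 -30 20 [ 0.02  0.77 -1.1   2.52  1.82  1.83 -1.23] False
knob h 1 0 0 None False
knob h 1 0 20 None False
knob h 1 30 0 None False
knob h 1 30 20 None False
knob h -1 -60 0 [-0.54  0.83 -0.37  2.25  1.41  1.85  1.61] True
knob h -1 -60 20 [-0.25  0.7  -0.74  2.21  1.39  1.74  1.83] True
knob h -1 -30 0 None False
knob h -1 -30 20 [-0.2   0.63 -0.74  2.53  1.86  1.58  1.8 ] False
knob h -1 0 0 None False
knob h -1 0 20 None False
knob h -1 30 0 None False
knob h -1 30 20 None False
knob v 1 -60 0 None True
knob v 1 -60 20 [-1.41  0.96  1.14  2.29  1.08  0.43 -2.54] True
knob v 1 -30 0 None False
knob v 1 -30 20 None False
knob v 1 0 0 None False
knob v 1 0 20 None False
knob v 1 30 0 None False
knob v 1 30 20 None False
knob v -1 -60 0 [-0.54  0.83 -0.37  2.25  1.41  1.85  0.04] True
knob v -1 -60 20 [-0.25  0.7  -0.74  2.21  1.39  1.74  0.26] True
knob v -1 -30 0 None False
knob v -1 -30 20 [ 0.02  0.77 -1.1   2.52  1.82  
[... 882 characters left out ...]
[-0.25  0.85 -0.55  2.35  2.04  1.57  1.78]
jar -1 -30 35 None False
   shelf [-0.43  0.65 -0.19  2.29  1.98  0.97  1.85]
jar -1 -30 50 None True
   shelf [-0.82  0.62  0.52  2.22  1.96  0.25  1.91]
jar -1 -10 20 None False
   shelf [ 0.13  0.99 -0.92  2.47  2.48  1.72  2.12]
jar -1 -10 35 None False
   shelf [ 0.19  0.8  -0.92  2.38  2.27  1.24  2.22]
jar -1 -10 50 None True
   shelf [-0.23  0.54 -0.19  2.27  2.24  0.48  2.1 ]
jar -1 10 20 None False
   shelf [ 0.48  1.09 -1.11  2.49  2.87  1.42  2.5 ]
jar -1 10 35 None False
   shelf [ 0.49  0.89 -1.1   2.39  2.55  1.02  2.53]
jar -1 10 50 [ 0.94  0.95 -0.74  2.49  2.98  0.71  2.51] True
   shelf [ 0.17  0.58 -0.55  2.26  2.52  0.43  2.31]
```

```bash
cat > d.py <<'E'
from h import *
np.set_printoptions(precision=2,suppress=True)
print(get_clock())
for fl in(1,-1):
  for pt in (60,68,75):
    for phi,r,out in((0,.16,.038),(0,.128,.038),(0,.128,.12),(.4,.128,.038),(.8,.128,.038),(1.2,.128,.038),(1.57,.128,.038),(1.57,.128,.1)):
        o=ori(YAW-phi,np.radians(pt),'h',fl); print(fl,pt,phi,r,ik(tcp(knob(phi,r,out),o),o), ik(tcp(knob(phi,r,out),o,-.06),o) is not None)
for hd in(0,10,20):
  for pt in (42,46,50):
    o=ori(np.radians(hd),np.radians(pt)); print(hd,pt,ik(tcp([.5165,-.182,.038],o),o))
E
python3 d.py
```

```text
1.2
1 60 0 0.16 [-0.15  0.24 -0.12  2.27  0.8   0.16  0.64] True
1 60 0 0.128 [-0.27  0.24 -0.07  2.27  0.86  0.18  0.51] True
1 60 0 0.128 [ 0.18  0.18 -0.64  2.4   1.25  0.29  0.06] True
1 60 0.4 0.128 [ 0.14  0.31 -0.86  2.27  1.19  0.72 -0.36] True
1 60 0.8 0.128 [-0.22  0.33 -0.66  2.2   0.95  0.94 -0.68] True
1 60 1.2 0.128 [-0.35  0.42 -0.65  2.05  0.76  1.19 -0.98] True
1 60 1.57 0.128 [-0.41  0.52 -0.62  1.87  0.6   1.36 -1.23] True
1 60 1.57 0.128 [-0.41  0.61 -0.78  1.78  0.64  1.48 -1.35] True
1 68 0 0.16 [ 0.35  0.33 -0.75  2.15  0.74  0.47  0.71] True
1 68 0 0.128 [ 0.38  0.37 -0.89  2.14  0.86  0.55  0.53] True
1 68 0 0.128 [ 0.48  0.27 -1.    2.29  0.87  0.49  0.46] True
1 68 0.4 0.128 [ 0.25  0.34 -0.93  2.19  0.95  0.74 -0.08] True
1 68 0.8 0.128 [ 0.1   0.39 -0.98  2.15  0.89  0.99 -0.58] True
1 68 1.2 0.128 [-0.16  0.42 -0.81  2.04  0.72  1.13 -0.91] True
1 68 1.57 0.128 [-0.29  0.49 -0.7   1.9   0.58  1.25 -1.18] True
1 68 1.57 0.128 [-0.32  0.57 -0.83  1.81  0.61  1.35 -1.31] True
1 75 0 0.16 [ 0.4   0.38 -0.83  2.06  0.6   0.64  0.85] True
1 75 0 0.128 [ 0.37  
[... 1523 characters left out ...]
2  0.54 -2.07] True
-1 75 0 0.128 [ 0.08  0.21 -0.49  2.23  0.37  0.5  -2.17] True
-1 75 0.4 0.128 [-0.87  0.27  0.56  2.18  0.03  0.52 -2.24] True
-1 75 0.8 0.128 [-1.28  0.36  0.95  2.18 -0.1   0.62 -2.58] True
-1 75 1.2 0.128 [ 0.09  0.49 -1.1   2.03  0.74  1.15  2.22] True
-1 75 1.57 0.128 [-0.    0.58 -1.1   1.91  0.68  1.28  1.84] True
-1 75 1.57 0.128 [-0.12  0.63 -1.1   1.84  0.69  1.34  1.76] True
0 42 None
0 46 None
0 50 None
10 42 None
10 46 [ 1.16  1.19 -1.1   2.51  2.67  0.87 -0.15]
10 50 [ 1.14  1.14 -1.1   2.48  2.56  0.82 -0.12]
20 42 [ 1.27  1.23 -1.1   2.45  2.77  0.65  0.01]
20 46 [ 1.23  1.18 -1.1   2.44  2.66  0.63  0.05]
20 50 [ 1.2   1.14 -1.1   2.42  2.52  0.6   0.11]
```

```bash
cat > e.py <<'E'
from h import *
np.set_printoptions(precision=3,suppress=True)
p=get_position(); servo_line([p[0],p[1],.42],v=.25)
o=ori(YAW,np.radians(70)); k=knob(0,.16)
goto(tcp(k,o,-.09),o); print(get_clock(),get_joint_pos())
print(servo_line(tcp(k,o),o,v=.12,stop_force=8), get_position(), tcp(k,o))
i=get_image("scene"); save(i,"grip1",(170,110,310,215),5)
E
python3 e.py
```

```text
4.925 [ 0.638  0.19  -1.014  2.038  0.391  0.694  1.057]
False [0.572 0.062 0.271] [0.572 0.062 0.27 ]
```

View pics/grip1.png

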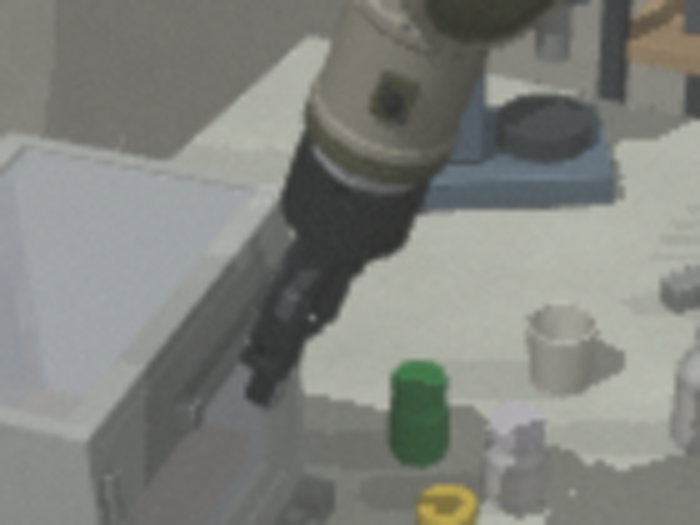

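The fingers are down in front of the door at crop (265,370), with the knob hidden between them. Next I grip, draw the bolt and swing the door.

```bash
cat > f.py <<'E'
from h import *
np.set_printoptions(precision=3,suppress=True)
o=ori(YAW,np.radians(70))
grab(60); print('gap',get_finger_gap()*85, get_ft_force())
servo_line(tcp(knob(0,.1295),o),o,v=.06,stop_force=25); print('drawn',get_position(),tcp(knob(0,.1295),o),get_ft_force(),get_finger_gap()*85)
if abs(get_finger_gap()*85-18)<4:
  for phi in np.radians([4,10,18,26,34]):
    o=ori(YAW-phi,np.radians(70))
    s=servo_line(tcp(knob(phi,.1295),o),o,v=.07,stop_force=30); f=get_ft_force(); print(np.degrees(phi),s,f,get_finger_gap()*85)
    if s: break
print(get_clock(),get_joint_pos())
i=get_image("scene"); save(i,"open1",(140,100,340,250),4)
E
python3 f.py
```

```text
gap 15.631916262683344 [-2.293 -1.79   5.257]
drawn [0.569 0.093 0.27 ] [0.569 0.093 0.27 ] [-5.715  0.739  7.458] 15.77566511268675
4.0 False [-0.912  0.978  3.966] 15.610783460261688
10.0 False [0.31  0.529 4.41 ] 15.657317782558454
18.0 False [-0.456  0.707  4.576] 15.413785056442968
26.0 False [-0.528  0.612  5.423] 15.501108027403685
34.0 False [-0.641  1.228  5.661] 15.495254261616102
9.225 [-0.038  0.285 -0.635  2.174  0.764  0.736 -0.149]
```

View pics/open1.png

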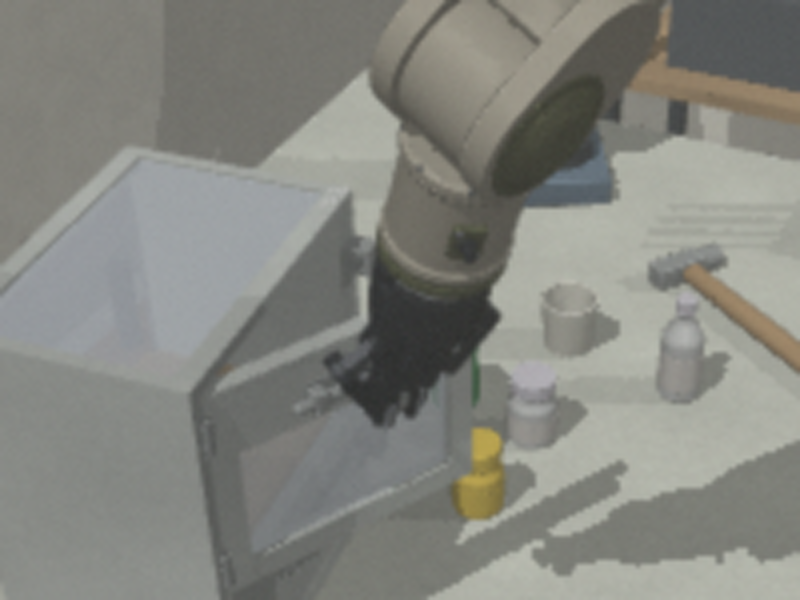

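The door is swinging with the gripper, free edge near crop (465,400). I carry on to 90°.

```bash
cat > g.py <<'E'
from h import *
np.set_printoptions(precision=3,suppress=True)
for phi in np.radians([43,52,61,70,79,88,92]):
    o=ori(YAW-phi,np.radians(70))
    s=servo_line(tcp(knob(phi,.1295),o),o,v=.09,stop_force=30)
    if s: print('stop',phi);break
print(get_ft_force(),get_finger_gap()*85)
let_go(); servo_line(tcp(knob(phi,.1295),o,-.10),o,v=.2)
print(get_clock(),get_joint_pos())
for n in("scene","top"):
    i=get_image(n); save(i,"open2"+n,None,1.2)
    w=cloud(i); q=w[(w[...,2]>.31)&(w[...,2]<.33)&(w[...,0]<.57)&(w[...,0]>.3)&(w[...,1]>.1)&(w[...,1]<.24)]
    print(len(q)); 
    if len(q)>5: print(cv2.fitLine(q[:,:2].astype(np.float32),cv2.DIST_HUBER,0,.001,.001).ravel(), X, HINGE)
q=get_joint_pos()
for hd in(0,5,10,15,20,30):
  for pt in (40,44,48,52):
    o=ori(np.radians(hd),np.radians(pt)); a=tcp([.5165,-.182,.036],o); print(hd,pt,ik(a,o),ik(a+[0,0,.09],o) is not None)
E
python3 g.py
```

```text
[0.753 1.38  8.9  ] 15.778308917261386
13.2417 [-0.447  0.371 -0.526  1.708  0.399  1.415 -1.037]
437
[0.998 0.064 0.464 0.216] [0.996 0.091 0.   ] [0.589 0.224 0.   ]
382
[0.998 0.068 0.466 0.208] [0.996 0.091 0.   ] [0.589 0.224 0.   ]
0 40 None False
0 44 None False
0 48 [ 1.097  1.246 -1.2    2.542  2.511  1.123 -0.226] True
0 52 [ 0.786  0.93  -0.646  2.528  2.887  0.849 -0.816] True
5 40 None False
5 44 [ 1.196  1.357 -1.283  2.543  2.553  1.109 -0.034] True
5 48 [ 1.136  1.226 -1.175  2.519  2.542  0.997 -0.149] True
5 52 [ 0.832  0.928 -0.651  2.506  2.955  0.768 -0.757] True
10 40 [ 1.228  1.326 -1.171  2.533  2.756  0.965 -0.078] True
10 44 [ 1.225  1.309 -1.226  2.513  2.597  0.95   0.004] True
10 48 [ 1.152  1.18  -1.111  2.493  2.608  0.851 -0.124] True
10 52 [ 0.871  0.924 -0.653  2.482  3.028  0.682 -0.711] True
15 40 [ 1.24   1.264 -1.093  2.497  2.849  0.8   -0.104] True
15 44 [ 1.245  1.263 -1.169  2.48   2.643  0.796  0.035] True
15 48 [ 1.146  1.119 -1.018  2.464  2.723  0.701 -0.159] True
15 52 [ 0.906  0.92  -0.653  2.454  3.106  0.594 -0.678] True
20 40 [ 1.253  1.223 -1.042  2.458  2.928  0.652 -0.114] True
20 44 [ 1.275  1.248 -1.155  2.443  2.631  0.665  0.13 ] True
20 48 [ 1.117  1.054 -0.903  2.434  2.911  0.561 -0.275] True
20 52 [ 0.937  0.918 -0.655  2.423  3.19   0.504 -0.659] True
30 40 [ 1.291  1.191 -1.013  2.372  2.993  0.382 -0.04 ] True
30 44 [ 1.299  1.201 -1.097  2.364  2.606  0.404  0.297] True
30 48 [ 1.084  0.986 -0.763  2.365  3.328  0.353 -0.538] True
30 52 [ 1.007  0.927 -0.693  2.355  3.338  0.318 -0.614] True
```

View pics/open2scene.png

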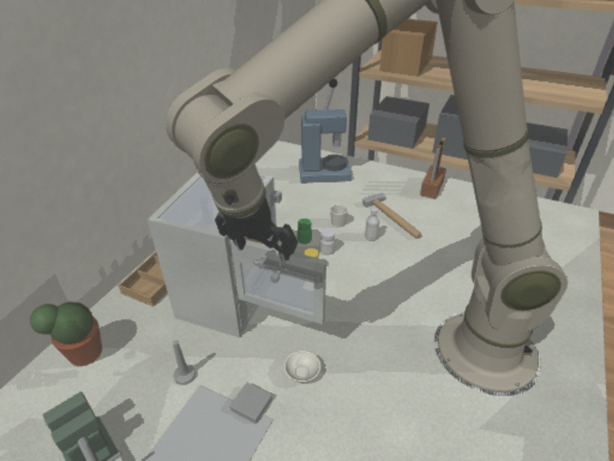

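The door stands at about 91.5° by the line fit. In the picture it sticks out to (325,300) with the gripper above it. Jar pick next.

```bash
cat > k.py <<'E'
from h import *
np.set_printoptions(precision=3,suppress=True)
p=get_position(); servo_line([p[0],p[1],.46],v=.25)
J=np.array([.5165,-.182,0]); 
o=ori(0,np.radians(70)); goto([.45,0,.44],o)
o=ori(np.radians(10),np.radians(47)); g=tcp(J+[0,0,.036],o)
goto(g+[0,0,.17],o); print(get_clock(),get_position(),get_joint_pos())
i=get_image("scene"); save(i,"pre_scene",(150,60,400,260),3.2)
i=get_image("top"); w=cloud(i); z=w[...,2]
print(ik(g,o))
E
python3 k.py
```

```text
18.0583 [ 0.53  -0.18   0.192] [ 1.206  0.665 -1.087  2.436  2.641  0.381 -0.431]
[ 1.079  1.1   -0.954  2.503  2.812  0.814 -0.348]
```

View pics/pre_scene.png

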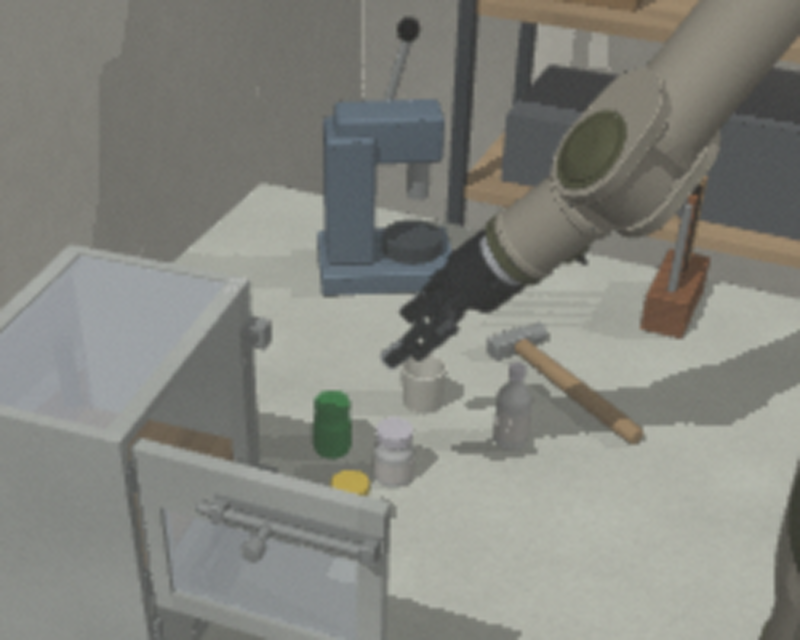

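The gripper hangs above and in line with the white jar at (393,450), and the top door is open. I descend, grip and lift.

```bash
cat > l.py <<'E'
from h import *
np.set_printoptions(precision=3,suppress=True)
J=np.array([.5165,-.182,0]); o=ori(np.radians(10),np.radians(47)); g=tcp(J+[0,0,.036],o)
s=servo_line(g,o,v=.12,stop_force=8); print(s,get_position(),g,get_ft_force())
if not s:
    grab(40); print('gap',get_finger_gap()*85,get_ft_force())
    servo_line(g+[0,0,.165],o,v=.15); print('gap',get_finger_gap()*85,get_ft_force(),get_clock())
    i=get_image("scene"); save(i,"lift",(150,90,350,240),4)
    pre=tcp(cab(-.18,-.005,.19),o); print(pre,ik(pre,o),ik(tcp(cab(-.049,-.005,.19),o),o))
E
python3 l.py
```

```text
False [ 0.529 -0.18   0.023] [ 0.529 -0.18   0.022] [-0.651  0.047  0.596]
gap 46.5691117194322 [-1.793 -2.046  5.779]
gap 46.417315327622966 [-0.043 -0.603 -1.584] 21.4167
[0.533 0.094 0.176] None [ 0.399  0.726 -1.004  2.299  2.192  0.781 -0.534]
```

View pics/lift.png

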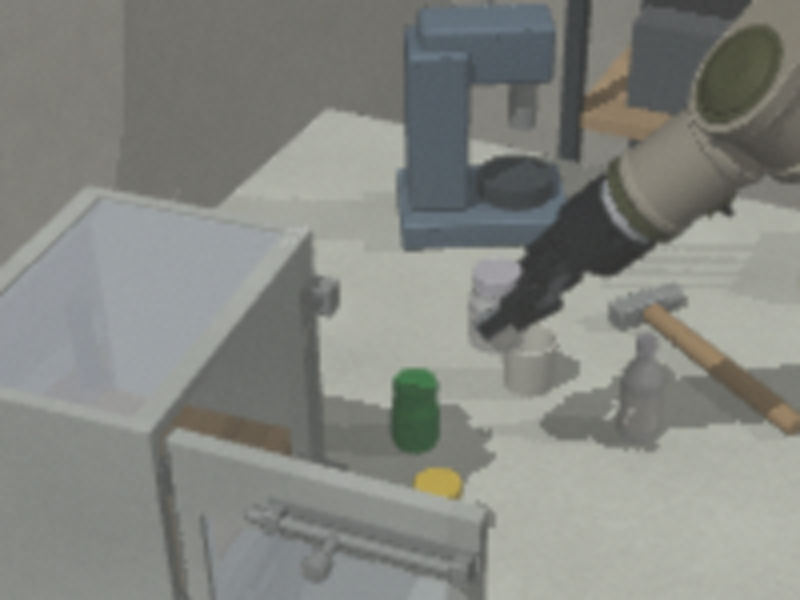

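The jar is held upright at crop (495,305). The pre-shelf pose is just out of reach, so I scan for a corridor.

```bash
cat > m.py <<'E'
from h import *
np.set_printoptions(precision=2,suppress=True)
for pt in(47,):
  for hd in(-20,0,10,20,30,40):
    o=ori(np.radians(hd),np.radians(pt)); 
    print(hd,pt,[[ (a is not None) and np.round(a,1).tolist()[2:4] for a in [ik(tcp(cab(x,y,.19),o),o) for x in (-.18,-.165,-.15,-.14,-.12,-.09,-.049)]] for y in(-.03,0.0,)])
E
python3 m.py
```

```text
-20 47 [[[-1.2, 2.5], [-1.1, 2.5], [-1.1, 2.4], [-1.1, 2.4], [-1.1, 2.4], [-1.0, 2.3], [-1.0, 2.2]], [[-1.2, 2.5], [-1.2, 2.5], [-1.1, 2.4], [-1.1, 2.4], [-1.1, 2.4], [-1.0, 2.3], [-1.0, 2.2]]]
0 47 [[False, [-1.2, 2.5], [-1.1, 2.5], [-1.1, 2.5], [-1.1, 2.4], [-1.1, 2.4], [-1.0, 2.3]], [False, [-1.2, 2.5], [-1.1, 2.5], [-1.1, 2.5], [-1.1, 2.4], [-1.1, 2.4], [-1.0, 2.3]]]
10 47 [[False, [-1.2, 2.6], [-1.1, 2.5], [-1.1, 2.5], [-1.1, 2.5], [-1.1, 2.4], [-1.0, 2.3]], [False, [-1.2, 2.5], [-1.1, 2.5], [-1.1, 2.5], [-1.1, 2.4], [-1.1, 2.4], [-1.0, 2.3]]]
20 47 [[False, [-1.1, 2.5], [-1.1, 2.5], [-1.1, 2.5], [-1.1, 2.4], [-1.0, 2.4], [-1.0, 2.3]], [False, [-1.2, 2.5], [-1.1, 2.5], [-1.1, 2.5], [-1.1, 2.4], [-1.1, 2.4], [-1.0, 2.3]]]
30 47 [[[-1.1, 2.5], [-1.1, 2.5], [-1.1, 2.5], [-1.1, 2.4], [-1.1, 2.4], [-1.0, 2.3], [-1.0, 2.2]], [[-1.2, 2.5], [-1.1, 2.5], [-1.1, 2.5], [-1.1, 2.5], [-1.1, 2.4], [-1.0, 2.3], [-1.0, 2.3]]]
40 47 [[[-1.1, 2.5], [-1.1, 2.4], [-1.1, 2.4], [-1.1, 2.4], [-1.0, 2.3], [-1.0, 2.3], [-0.9, 2.2]], [[-1.1, 2.5], [-1.1, 2.5], [-1.1, 2.4], [-1.1, 2.4], [-1.1, 2.4], [-1.0, 2.3], [-1.0, 2.2]]]
```

```bash
cat > n.py <<'E'
from h import *
np.set_printoptions(precision=3,suppress=True)
o=ori(np.radians(20),np.radians(47)); y=-.01
servo_line(tcp(cab(-.158,y,.192),o),o,v=.13)
print(get_joint_pos(),get_finger_gap()*85,get_ft_force())
s=servo_line(tcp(cab(-.050,y,.190),o),o,v=.08,stop_force=8); print('in',s,get_position(),get_ft_force(),get_clock())
for n in("scene","top"):
    i=get_image(n); save(i,"in_"+n,(140,90,340,240) if n=="scene" else (160,90,320,210),4 if n=="scene" else 5)
E
python3 n.py
```

```text
[ 0.541  0.702 -1.13   2.519  2.361  0.786 -0.579] 46.115647801098916 [-0.357 -0.222 -1.452]
in False [0.662 0.103 0.176] [-0.002  0.287 -1.388] 25.225
```

View pics/in_scene.png

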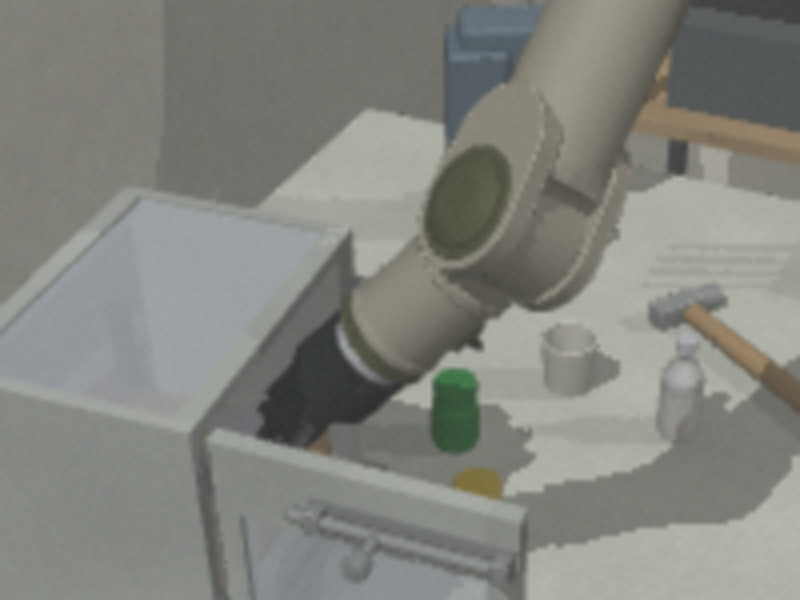

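The gripper carries the jar through the doorway under the roof edge at crop (290,410), with no contact forces. I lower it, release and retreat.

```bash
cat > o.py <<'E'
from h import *
np.set_printoptions(precision=3,suppress=True)
o=ori(np.radians(20),np.radians(47)); y=-.01
servo_line(tcp(cab(-.045,y,.188),o),o,v=.08,stop_force=8)
s=servo_line(tcp(cab(-.045,y,.172),o),o,v=.03,stop_force=3.5); print('down',s,get_position()-tcp(cab(-.045,y,0),o),get_ft_force())
let_go(); hold(.2); print(get_ft_force())
p=get_position()
s=servo_line(p-.112*X,o,v=.12,stop_force=8); print('out',s,get_ft_force(),get_clock())
for n in("scene","top"):
    i=get_image(n); save(i,"rel_"+n,(140,90,300,210) if n=="scene" else (160,90,320,210),5)
    w=cloud(i); z=w[...,2]; c=cab(-.045,y,0); m=(np.hypot(w[...,0]-c[0],w[...,1]-c[1])<.06)&(z>.12)&(z<.3); q=w[m]; print(n,len(q),np.median(q,0) if len(q) else 0,q[:,2].max() if len(q) else 0)
E
python3 o.py
```

```text
down True [0.    0.    0.177] [-0.662 -0.638  4.907]
[-0.259  0.076 -1.278]
out False [ 0.167  0.248 -0.193] 27.7667
scene 53 [0.659 0.096 0.213] 0.21574077430074423
top 305 [0.623 0.096 0.137] 0.17160077407433594
```

View pics/rel_top.png

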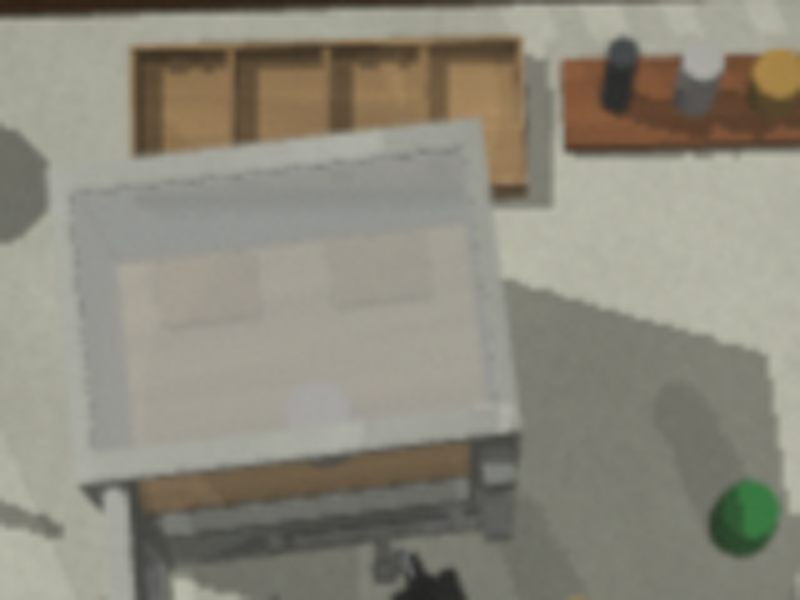

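The jar stands upright on the shelf: its cap shows through the glass at crop (318,400) and the cloud gives (0.659,0.096) with its top at 0.215. Now I re-grip the knob and swing the door shut.

```bash
cat > q.py <<'E'
from h import *
np.set_printoptions(precision=3,suppress=True)
p=get_position(); servo_line([p[0]-.01,p[1]-.01,.30],ori(np.radians(10),np.radians(60)),v=.15)
servo_line([.46,.0,.45],ori(0,np.radians(70)),v=.25)
phi=np.radians(92); o=ori(YAW-phi,np.radians(70)); k=knob(phi,.1295)
up=tcp(k,o,-.10); goto([up[0],up[1],.46],o); servo_line(up,o,v=.2)
s=servo_line(tcp(k,o),o,v=.12,stop_force=8); print('at knob',s,get_ft_force(),get_clock(),get_joint_pos())
if not s:
    grab(60); print('gap',get_finger_gap()*85,get_ft_force())
    i=get_image("scene"); save(i,"regrip",(140,90,300,210),5)
E
python3 q.py
```

```text
at knob False [ 0.582 -0.06  -0.103] 36.0333 [-1.138  0.438  0.524  1.945  0.091  1.007 -0.635]
gap 15.555877897681041 [-0.572 -0.364  4.102]
```

View pics/regrip.png

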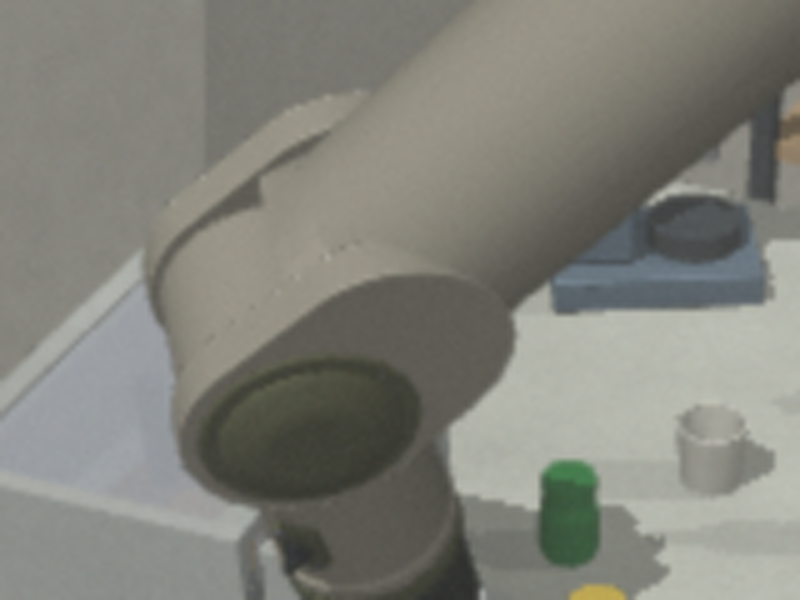

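The view is blocked by the forearm, but the gap of 15.6 mm matches the first knob grip. I swing the door shut.

```bash
cat > r.py <<'E'
from h import *
np.set_printoptions(precision=3,suppress=True)
for d in [84,75,66,57,48,39,30,21,12,5,2,0]:
    phi=np.radians(d); o=ori(YAW-phi,np.radians(70))
    try: s=servo_line(tcp(knob(phi,.1295),o),o,v=.09,stop_force=25)
    except IKError as e: print(d,'IKError',e,get_joint_pos()); break
    if s: print('stop',d,get_ft_force()); break
print(d,get_ft_force(),get_finger_gap()*85,get_clock(),get_position(),get_joint_pos())
E
python3 r.py
```

```text
0 [-0.112 -3.035  9.866] 15.232029641343852 40.9917 [0.569 0.094 0.27 ] [-0.318  0.264  0.019  2.153  0.176  0.39   1.202]
```

```bash
cat > s.py <<'E'
from h import *
np.set_printoptions(precision=3,suppress=True)
o=ori(YAW,np.radians(70)); L=lambda p:[(p-HINGE)@X,(p-HINGE)@Y,p[2]]
t0=L(tcp(knob(0,.16),o))
s=servo_line(tcp(knob(0,.1295,.035),o),o,v=.03,stop_force=10); print('push',s,np.array(L(get_position()))-t0,get_ft_force())
s=servo_line(tcp(knob(0,.1625,.0365),o),o,v=.05,stop_force=15); print('slide',s,np.array(L(get_position()))-t0,get_ft_force(),get_finger_gap()*85)
f0=get_ft_force()
s=servo_line(tcp(knob(0,.16,.0365),o),o,v=.03,stop_force=15)
s=servo_line(tcp(knob(0,.16,.044),o),o,v=.03,stop_force=12); print('pull test',s,np.array(L(get_position()))-t0,get_ft_force(),get_finger_gap()*85)
s=servo_line(tcp(knob(0,.16,.038),o),o,v=.05)
let_go(); servo_line(tcp(knob(0,.16),o,-.09),o,v=.15); p=get_position()
servo_line([.43,-.05,.45],v=.25); goto([.35,-.45,.45],ori(-.9,np.radians(80))); print(get_clock())
P=[]
for n in("scene","top"):
    i=get_image(n); w=cloud(i); z=w[...,2]
    m=(z>.26)&(z<.31)&(w[...,0]>.52)&(w[...,0]<.615)&(w[...,1]>-.05)&(w[...,1]<.25)
    q=w[m]; q=q[np.argsort(q[:,0])][:10]; print(n,q.mean(0))
    s=w[(z>.15)&(z<.32)&(w[...,0]>.5)&(w[...,0]<.70)&(abs(w[...,1]-.1)<.14)]
    print(cv2.fitLine((s[:,:2]*1000).astype(np.float32),cv2.DIST_HUBER,0,.1,.01).ravel())
    b=(150,80,310,230) if n=="scene" else (130,80,370,290); c=i["img"][b[1]:b[3],b[0]:b[2]]; P.append(cv2.resize(c,(int(c.shape[1]*560/c.shape[0]) if n=="x" else 400,int(400*c.shape[0]/c.shape[1])),interpolation=cv2.INTER_CUBIC))
    for t in ["bottle","cup","block","hammer","mandrel","dish"]:
        for d in spot_in(i,t)[:1]: print(t,np.round(d["pixel"]),world(i,*d["pixel"]))
H=max(a.shape[0] for a in P); P=[cv2.copyMakeBorder(a,0,H-a.shape[0],0,0,cv2.BORDER_CONSTANT) for a in P]
cv2.imwrite("pics/final.png",np.hstack(P)[...,::-1])
E
python3 s.py
```

```text
push False [ 0.     0.032 -0.   ] [-14.28   -3.916  22.255]
slide False [ 0. -0. -0.] [-7.061 -1.473 15.421] 15.826516619765673
pull test True [-0.001  0.003  0.   ] [1.163 0.618 0.655] 15.439158315706916
46.6417
scene [0.56  0.067 0.287]
[  0.09   -0.996 599.798 126.166]
bottle [310. 188.] [ 0.407 -0.288  0.06 ]
cup [282. 177.] [ 0.547 -0.348  0.029]
block [209. 336.] [0.455 0.4   0.02 ]
hammer [324. 176.] [ 0.394 -0.441  0.02 ]
mandrel [151. 308.] [0.644 0.403 0.034]
dish [251. 302.] [0.404 0.245 0.007]
top [0.56  0.063 0.293]
[  0.081  -0.997 597.57  119.838]
bottle [339. 247.] [ 0.406 -0.294  0.076]
cup [345. 212.] [ 0.538 -0.337  0.002]
hammer [382. 251.] [ 0.389 -0.46   0.018]
mandrel [148. 237.] [0.465 0.391 0.021]
dish [182. 258.] [0.386 0.27  0.006]
```

View pics/final.png

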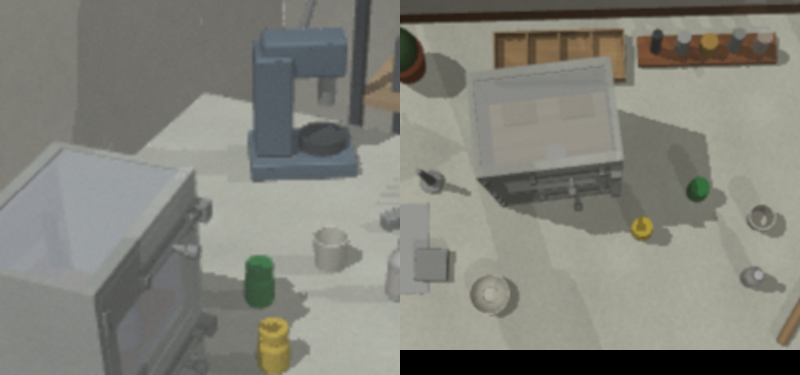

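The door looks flush and the knob is back near home, at about (187,250) in the left picture and (577,203) in the right. My pull test, though, seems to have drawn the bolt back 1–3 mm: the knob mean is y 0.067/0.063 against 0.066/0.061 at the start. I push it fully home again and let go there.

```bash
cat > t.py <<'E'
from h import *
np.set_printoptions(precision=4,suppress=True)
o=ori(YAW,np.radians(70)); L=lambda p:np.array([(p-HINGE)@X,(p-HINGE)@Y,p[2]])
t0=L(tcp(knob(0,.16),o)); k=knob(0,.159)
goto(tcp(k,o,-.09),o); servo_line(tcp(k,o),o,v=.12,stop_force=8); grab(40); print(get_finger_gap()*85,L(get_position())-t0)
s=servo_line(tcp(knob(0,.168),o),o,v=.04,stop_force=12); print('slide',s,L(get_position())-t0,get_ft_force())
let_go(); p=get_position(); d=R.from_rotvec(o).as_matrix()[:,2]; servo_line(p-.1*d,o,v=.15); servo_line([.43,-.05,.45],v=.25); goto([.35,-.45,.45],ori(-.9,np.radians(80)))
for n in("scene","top"):
    i=get_image(n); w=cloud(i); z=w[...,2]
    m=(z>.26)&(z<.31)&(w[...,0]>.52)&(w[...,0]<.615)&(w[...,1]>-.05)&(w[...,1]<.25)
    q=w[m]; q=q[np.argsort(q[:,0])][:10]; print(n,q.mean(0))
    s=w[(z>.15)&(z<.32)&(w[...,0]>.5)&(w[...,0]<.70)&(abs(w[...,1]-.1)<.14)]
    print(cv2.fitLine((s[:,:2]*1000).astype(np.float32),cv2.DIST_HUBER,0,.1,.01).ravel())
    m=(z>.08)&(z<.11)&(w[...,0]>.52)&(w[...,0]<.6)&(w[...,1]>-.05)&(w[...,1]<.25); q=w[m]; print('low',len(q),q[np.argsort(q[:,0])][:8].mean(0) if len(q) else 0)
    c=cab(-.045,-.01,0); m=(np.hypot(w[...,0]-c[0],w[...,1]-c[1])<.05)&(z>.19)&(z<.25); q=w[m]; print('jar',len(q),np.median(q,0) if len(q) else 0)
print(get_clock())
E
python3 t.py
```

```text
16.07906052973776 [0.     0.0011 0.0003]
slide True [-0.     -0.0002  0.0003] [-2.7954  2.5888  4.778 ]
scene [0.5597 0.0636 0.2876]
[  0.0882  -0.9961 599.9809 124.2034]
low 348 [0.56   0.065  0.0949]
jar 46 [0.6072 0.0946 0.2219]
top [0.5595 0.0606 0.2921]
[  0.0798  -0.9968 597.3178 121.4135]
low 211 [0.5595 0.061  0.0995]
jar 0 0
55.15
```

```bash
python3 -c "
from rig import *
print(job_done(), get_clock())"
```

```text
the job is handed in; nothing more can be done
the job is handed in; nothing more can be done
```

I put the jar away in the upper compartment, shut and bolted the top half of the door again, and handed the job in. The robot clock read 55.2 s at my last check, within the 72 s limit.

**What I did:** I drew the top bolt and swung the top half to about 91.5°. I stood the white jar on the shelf about 40 mm behind the door's back face and let go. Then I swung the door shut by its knob and slid the bolt home.

**Last checks:**
- **Jar:** After release it stood upright at (0.659, 0.096), with its top at 0.215 m, as expected. With the door shut, its cap still shows through the glass roof. The depth readings gave no clear reading of it after that.
- **Door:** The front-face fit matches the one taken before I started, and a light pull met resistance.
- **Top bolt:** That pull appears to have drawn the bolt back by 1–3 mm, so I pushed it home again. It stopped at its end within 0.2 mm, and its knob now lines up with the bottom one.
- **Bottom half:** I did not touch it, and its knob is at its home position.
- **Other things on the bench:** The networks found them within about 1–2 cm of their first positions. Two readings disagreed: the first "cup" reading in one picture was doubtful, and the top camera's last "mandrel" was really the block. The scene camera put the mandrel in its original place.

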